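# Index the homogeniser arm on to the sample beaker

## Robot

A 6-joint arm with a two-finger parallel gripper is mounted at the origin on the work surface. World frame = base frame: x ahead of the robot, y to its left, z up, the work surface at z = 0. Lengths are in mm, angles in rad, forces in N, time in s.
With the tool pointing down it reaches from about 375 to 900 mm from the base axis. Payload 3.1 kg.
Tool frame: the origin (TCP) lies at the very end of the fingers, on their centre line; the grasp point (between the pads) lies 19 mm behind it (arm.grasp_offset is the distance from the TCP to the grasp point, in mm); x points along the fingers, y is the direction in which the jaws open and shut, and the axes are right-handed (so a half turn about x gives the same grasp; the last joint's range is limited). The gripper opens to 85 mm and grips with 20 to 120 N. Pads are 22 mm wide; open, the fingers measure 114 mm over their backs; the gripper's body (76 mm by 85 mm) begins 54 mm behind the grasp point. The pads swing forward as they close: fully open they stand 13 mm farther back than shut.
Start: joints at [-1.337, 0.527, 1.433, -0, 1.181, -0.178], TCP at [250.182, -572.718, 231.31] pointing down, gripper open.
Joint ranges: [-3.08, 3.08], [-0.75, 2.2], [0.22, 2.44], [-1.43, 4.57], [0, 2.65], [-2.85, 2.85]. Speed limits (rad/s): [2.79, 2.79, 3.14, 3.14, 3.14, 3.14].

## Interface

Orientations are given as [roll, pitch, yaw] about the fixed x, y, z axes, in that order (R = Rz(yaw) Ry(pitch) Rx(roll)).
In Python, from plant import monitor, vision, order, arm gives the robot as it stands. The module is installed in compiled form; this text tells all that it offers.
- The arm moves only by the tool send_rows, never from a script. Its argument "increments" is a list of rows, each a list of 3 entries, a list of its own where there are three numbers: the turn, a rotation vector about the tool's x, y, z in degrees, then the shift along the tool's x, y, z in m, then the finger opening in m, from 0 to 0.0854. A call has 1 to 5 rows; each row is the pose to reach, as a shift and turn from the pose commanded when the call began, along the tool's axes at that moment; what a row does not reach only later rows make up. A row lasts 1/12 s, in which the tool goes at most 41.7 mm and 7.16 degrees, less where a joint would pass 70% of its speed; a pose out of reach is approached as far as the arm can. A call with a gripper value outside its range is refused whole. The fingers move at their own pace and stop on an object; "grip_force" is the grip in N (left out, the last holds). Time passes only in rows, so rows that repeat a pose let the fingers close. It gives the time, the measured TCP pose, the force and the opening at its end, in the units of the state.
- monitor.observe(): the state, without advancing time (a new reading comes with each control period).
- vision.read_camera(name): name is "scene" or "top" or "wrist"; returns the picture (480x640x3 uint8, red, green, blue); there is no depth.
- vision.calibration(name): a dict with "fx", "fy", "cx", "cy" (pixels), "R" (3x3) and "t" (3): a world point X has camera coordinates R X + t. Camera axes: x right, y down, z forward; pixel columns grow to the right and rows downward; lengths in mm; the calibration is good to about 2 mm. A picture is of the moment at which its call begins: read the wrist's pose just before it. calibration takes no time and is no camera call; for the wrist camera it gives the pose at the moment of the call.
- order.job_done(): hands the job in, once; it reports no verdict.
Trained networks look in the newest picture that a camera, given by its name, has taken for a name from the list of things; names that differ only in an ending like _2 or _b are one class to them, and where a whole thing is asked for, a point or a joint stands for the part that bears it (a point fixed in the world has none). Each returns a list of dicts, best first, with "confidence" (0 to 1); they miss things now and then, are a little off and sometimes report something else, mostly with a low value. They report only what shows in the picture. A call takes as long as a camera call.
- vision.silhouettes(thing, camera): "pixels" (480x640 bool, what is visible of it) and "point" ([column, row] in pixels, amid what is visible of it).
The state is a dict: "clock": time; "qpos": joint angles; "joint_vel": joint speeds; "joint_efforts": joint torques, N m; "position": TCP position; "ee_rot": TCP orientation; "contact_force": force on the tool from outside, world axes, zero at the start; "wrist_torque": the same for the moment, N m; "finger_gap": opening from 0.0 (shut) to 1.0 (fully open).
Only numpy, scipy, OpenCV 4.12 (cv2) and the standard library are available. Lean on these libraries where they do the work, as an engineer would, in place of code of your own. Each camera call takes 0.05 s, during which the arm holds its last target. There are 200 camera calls.

## Task

The homogeniser has been rinsed; bring it over the sample beaker. Pull the spring index ring on top of its swivel stand straight up out of the notch, swing the arm anticlockwise (seen from above) to the next notch and let the ring spring fully home there, so that the arm is locked. The notch cannot be seen exactly, so feel for it with the pin and do not force the pin against the rim; leave everything else on the bench where it is.

Things in the scene. Friction and masses are not known exactly. Their poses are not given: they have to be found in the camera images.
- ring_grip (a point): Middle of the grip zone of the knurled steel index ring, on the vertical swivel axis; rises and turns with it. The ring is an upright cylinder 46 mm across, 46 mm tall; this point is 32 mm above its underside, 14 mm below its top. Grip it across from above in any direction. A lug at its foot (8 mm thick) reaches 55 mm from the axis. Spindle and nut (30 mm across) stand up to 35 mm above this point.
- index_ring (a joint): Lift of the ring in m: 0 fully home (pin down in a notch), 0.006 pin resting on the rim between notches, above that the pin is clear, 0.010 hard stop. Spring and weight pull it down with about 5.5 N at 0 and 10 N at 0.010; damped (40 N s/m). The ring is keyed to the arm: turning the raised ring about its axis swings the arm.
- swing_arm (a joint): Angle of the arm in rad about the ring's axis: 0 in the notch over the rinse beaker, growing anticlockwise seen from above, end stop at 1.257. The next and only other notch lies somewhere from 0.61 to 1.03: its stop sector is clamped by hand and its place is not measured. The arm turns with about 0.15 N m of friction and stays where it is left.
- index_pin: Steel index pin, 8 mm across, flat-ended, hanging from the ring's lug 48 mm from the swivel axis; origin at the tip. It stands 6 mm deep in a notch; notches are 10.2 mm wide along the rim. Let down on the rim it slides round easily, and the rim's support goes from under it while it is within about 0.025 rad of the notch's middle. More than 35 N on it counts as forcing.
- stand: Swivel stand, heavy and fixed: foot plate 275 x 300 x 14 mm, column, index table 124 mm across, its rim 180 mm above the bench. Origin on the bench under the swivel axis; x points midway between the beakers, the arm at 0 is 0.419 rad clockwise of it. The homogeniser on the arm is 47 mm across, 150 mm from the axis, 100 to 290 mm above the bench.
- rinse_beaker_mid (a point): Middle of the rinse beaker, empty glass, 68 mm across, 75 mm tall, standing on the foot plate under the arm's first position. Leave it.
- sample_beaker_mid (a point): Middle of the sample beaker, same glass, with chopped green vegetable in it, standing on the foot plate under the arm's next position. Leave it.
- vial_a: Capped sample vial, 28 mm across, 59 mm tall, on the foot plate; origin under it. Leave it.
- vial_b: Capped sample vial, 28 mm across, 59 mm tall, on the bench; origin under it. Leave it.
- reagent_bottle: White reagent bottle 64 mm across, 150 mm tall; origin under it. Leave it.
- tip_box: Pipette tip box 120 x 85 x 65 mm; origin under it. Leave it.
- pipette: Hand pipette lying on the bench, 245 mm long; origin under it. Leave it.
- cucumber: Piece of cucumber, 135 mm long, 36 mm thick; origin under it. Leave it.

How it is judged:
By the outcome, as a careful person would: the job done as asked, in the order asked, and still so for the second after the job is handed in, with the robot touching nothing.
It also fails if it takes over 50 s, if anything falls off the work surface, if the arm or the gripper's body presses on something with over 40 N, if the wrist force passes 120 N, or if a joint passes its speed limit or range.

## Working session

There is one attempt and no reset: what is moved stays moved. The work goes in short steps, Python scripts to look and compute and a tool call to move; the robot and the scene stay as the last step left them, time stands still between calls to the robot, and variables do not carry over. Pictures are saved under pics/ and viewed, about 8 in all and at most 12, crops included, and the job is handed in when it is done.

Besides the shell and the picture viewer there is one more tool, called as name(argument=value, ...), one argument or row to a line, values as JSON. send_rows: Moves the arm, as the interface text tells. Its arguments: {"type":"object","properties":{"increments":{"type":"array"},"grip_force":{"type":"number"}},"required":["increments"]}

```bash
mkdir -p pics; cat > h.py <<'E'
import numpy as np, cv2
from plant import monitor, vision, order, arm
def snap(c,n):
    im=vision.read_camera(c); cv2.imwrite(f'pics/{n}.png',im[:,:,::-1]); return im
def ray(c,px):
    k=vision.calibration(c);R=np.array(k['R']);t=np.array(k['t'])
    return -R.T@t, R.T@np.array([(px[0]-k['cx'])/k['fx'],(px[1]-k['cy'])/k['fy'],1])
def onz(c,px,z):
    o,d=ray(c,px); return o+d*(z-o[2])/d[2]
def proj(c,X):
    k=vision.calibration(c);p=np.array(k['R'])@np.array(X)+np.array(k['t'])
    return [k['fx']*p[0]/p[2]+k['cx'],k['fy']*p[1]/p[2]+k['cy']]
E
python3 - <<'E'
from h import *
s=monitor.observe(); print(s)
a=snap('scene','s0');
for n in ['ring_grip','index_pin','swing_arm','stand']:
    r=vision.silhouettes(n,'scene'); print(n,[(round(x['confidence'],2),x['point'],int(x['pixels'].sum())) for x in r[:2]])
b=snap('top','t0')
for n in ['ring_grip','index_pin','swing_arm','stand']:
    r=vision.silhouettes(n,'top'); print(n,[(round(x['confidence'],2),x['point'],int(x['pixels'].sum())) for x in r[:2]])
cv2.imwrite('pics/both.png',cv2.resize(np.vstack([a,b])[:,:,::-1],None,fx=.62,fy=.62))
for c in ['scene','top']: print(c,-np.array(vision.calibration(c)['R']).T@vision.calibration(c)['t'])
E
```

```text
{'clock': 0.0, 'qpos': array([-1.33750952e+00,  5.28459551e-01,  1.43391961e+00, -1.97463506e-06,
        1.18142260e+00, -1.78492606e-01]), 'joint_vel': array([ 1.07457224e-03,  1.07582050e-03,  3.57651004e-05, -1.05466672e-04,
       -9.66294673e-04, -1.33729082e-03]), 'joint_efforts': array([ 2.31044596e-04, -4.42346334e+01, -1.78022754e+01, -2.50425919e-04,
        8.55421677e-03, -1.08129927e-05]), 'position': array([ 250.00917957, -572.01922366,  230.33219908]), 'ee_rot': array([-1.74846273,  1.56858722,  1.80491009]), 'contact_force': array([ 0.73568149, -0.07529579, -0.04094996]), 'wrist_torque': array([ 0.0181044 , -0.0890694 ,  0.00176621]), 'finger_gap': 0.9989701764707954}
ring_grip [(0.73, [279.1, 195.5], 275)]
index_pin [(0.26, [242.0, 204.8], 1535)]
swing_arm [(0.58, [241.9, 204.3], 1511), (0.44, [322.2, 254.4], 166)]
stand [(0.69, [275.5, 251.3], 6260), (0.6, [243.9, 203.9], 1588)]
ring_grip [(0.58, [402.2, 268.9], 301)]
index_pin []
swing_arm [(0.66, [413.0, 237.7], 1560)]
stand [(0.57, [395.1, 256.6], 11029)]
scene [1402.35630675  692.40498507  856.79029797]
top [ 294.51823162   50.21642155 1462.72908105]
```

View pics/both.png

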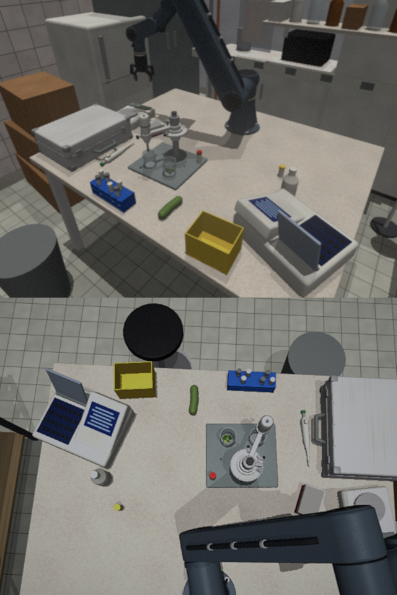

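The picture shows the scene view (top half) and the top view (bottom half). The stand is near (395,257) in the top view, with the ring at about (402,269) and the arm pointing up and right. I'll triangulate these next.

```bash
python3 - <<'E'
from h import *
o1,d1=ray('scene',[279.1,195.5]);o2,d2=ray('top',[402.2,268.9])
A=np.array([d1,-d2]).T; s=np.linalg.lstsq(A,o2-o1,rcond=None)[0]
print(o1+d1*s[0],o2+d2*s[1])
for z in (180,215,230): print(onz('top',[402.2,268.9],z), onz('scene',[279.1,195.5],z))
print(onz('top',[395.1,256.6],14))
im=cv2.imread('pics/t0.png')[160:340,310:470]; a=cv2.resize(im,None,fx=3.3,fy=3.3,interpolation=3)
im=cv2.imread('pics/s0.png')[160:310,200:340]; b=cv2.resize(im,(555,594),interpolation=3)
cv2.imwrite('pics/c.png',cv2.resize(np.hstack([a[:594],b[:594]]),None,fx=.72,fy=.72))
print(a.shape)
E
```

```text
[ 497.75046415 -119.2746252   215.08406409] [ 496.03305905 -116.8889037   214.48742533]
[ 501.60067293 -121.50582415  180.        ] [ 448.29286551 -163.65165937  180.        ]
[ 495.95030953 -116.82028401  215.        ] [ 497.63195997 -119.38095596  215.        ]
[ 493.52872522 -114.81219537  230.        ] [ 518.77728617 -100.40779735  230.        ]
[ 559.96344904 -124.43013617   14.        ]
(594, 528, 3)
```

View pics/c.png

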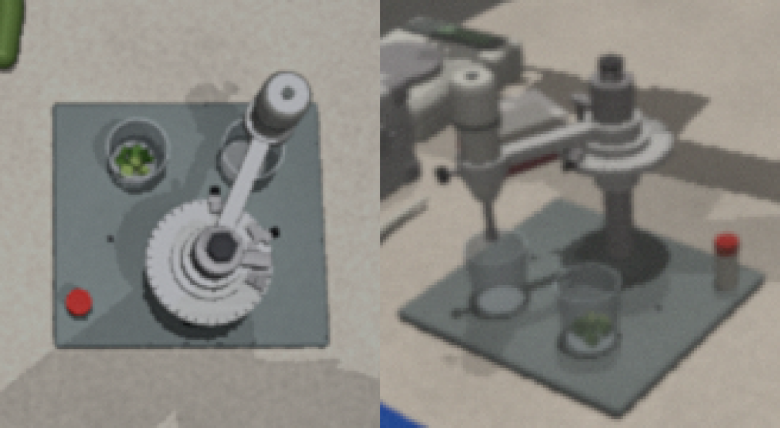

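The crop shows the ring axis at about (218,248). The lug and clamp parts are just to its right, the homogeniser is up and right at (290,92), and a red vial stands at lower left. Next I'll plan a move to above the ring.

```bash
cat >> h.py <<'E'
from scipy.spatial.transform import Rotation as Ro
def go(pos,yaw,s=None):
    """rotvec deg + shift m (tool frame) to reach TCP pos, pointing down, jaw(tool y) at yaw (rad)"""
    s=s or monitor.observe(); R=Ro.from_euler('xyz',s['ee_rot'])
    y=np.array([np.cos(yaw),np.sin(yaw),0]);x=np.array([0,0,-1.]);z=np.cross(x,y)
    T=Ro.from_matrix(np.array([x,y,z]).T)
    return np.round((R.inv()*T).as_rotvec(degrees=True),2),np.round(R.inv().apply(np.array(pos)-s['position'])/1000,4)
E
python3 - <<'E'
from h import *
s=monitor.observe(); R=Ro.from_euler('xyz',s['ee_rot']).as_matrix(); print(R.round(3), np.degrees(np.arctan2(R[1,1],R[0,1])))
for yw in (66,-114,30,90): print(yw,go([497,-118,330],np.radians(yw)))
im=vision.read_camera('top')
for n in('rinse_beaker_mid','sample_beaker_mid','vial_a','vial_b','tip_box','pipette','cucumber','reagent_bottle'):
    r=vision.silhouettes(n,'top'); print(n,[(round(x['confidence'],2),onz('top',x['point'],45)[:2].round()) for x in r[:2]])
E
```

```text
[[-0.     0.4   -0.916]
 [ 0.    -0.916 -0.4  ]
 [-1.    -0.     0.   ]] -66.40197656554578
66 (array([-1.324e+02, -1.000e-02,  0.000e+00]), array([-0.0987, -0.3179, -0.4082]))
-114 (array([47.6,  0. ,  0. ]), array([-0.0987, -0.3179, -0.4082]))
30 (array([-96.4,  -0. ,   0. ]), array([-0.0987, -0.3179, -0.4082]))
90 (array([-1.564e+02, -1.000e-02,  0.000e+00]), array([-0.0987, -0.3179, -0.4082]))
rinse_beaker_mid [(0.68, array([ 560., -119.])), (0.63, array([ 643., -152.]))]
sample_beaker_mid [(0.93, array([645., -45.])), (0.44, array([ 603., -166.]))]
vial_a [(0.65, array([ 525., -139.])), (0.59, array([322., 379.]))]
vial_b [(0.65, array([ 525., -139.])), (0.59, array([322., 379.]))]
tip_box [(0.84, array([ 395., -374.]))]
pipette [(0.67, array([ 669., -378.]))]
cucumber [(0.94, array([788., 111.]))]
reagent_bottle [(0.82, array([435., 462.])), (0.75, array([ 602., -167.]))]
```

send_rows(
  increments=[
    [[0,0,0],[-0.04,0,0],0.0854],
    [[0,0,0],[-0.08,0,0],0.0854],
    [[0,0,0],[-0.1,-0.02,-0.026],0.0854],
    [[0,0,0],[-0.1,-0.045,-0.058],0.0854],
    [[0,0,0],[-0.1,-0.07,-0.09],0.0854],
  ],
)

```text
clock: 1.37
position: [305.1, -473.1, 333.4]
ee_rot: [1.594, 1.566, -1.138]
contact_force: [1.1, 0.6, -0.3]
finger_gap: 1.004
```

send_rows(
  increments=[
    [[7,0,0],[0,-0.025,-0.032],0.0854],
    [[14,0,0],[0,-0.05,-0.064],0.0854],
    [[21,0,0],[0,-0.075,-0.096],0.0854],
    [[28,0,0],[0,-0.1,-0.128],0.0854],
    [[35,0,0],[0,-0.125,-0.16],0.0854],
  ],
)

```text
clock: 1.78
position: [398.5, -298.5, 331.6]
ee_rot: [2.745, 1.57, -0.578]
contact_force: [-0.1, -0.9, -1.4]
finger_gap: 1.0
```

```bash
python3 - <<'E'
from h import *
s=monitor.observe(); print(s['clock'],s['position'],s['qpos']); print(go([497,-118,330],np.radians(-114)))
E
```

```text
1.7833 [ 398.48117843 -298.52251204  331.58552919] [-8.67886298e-01  2.39962508e-01  1.60840480e+00  1.74571486e-04
  1.29266180e+00  8.85037944e-01]
(array([ 1.356e+01, -3.000e-02, -1.000e-02]), array([ 0.0016, -0.1954, -0.0642]))
```

send_rows(
  increments=[
    [[4,0,0],[0,-0.039,-0.013],0.0854],
    [[8,0,0],[0,-0.078,-0.026],0.0854],
    [[11,0,0],[0,-0.117,-0.039],0.0854],
    [[12.6,0,0],[0,-0.156,-0.052],0.0854],
    [[12.6,0,0],[0,-0.195,-0.064],0.0854],
  ],
)

```text
clock: 2.2
position: [495.9, -117.8, 331.6]
ee_rot: [3.091, 1.57, -0.448]
contact_force: [1.2, -0.4, 0.4]
finger_gap: 0.997
```

```bash
python3 - <<'E'
from h import *
im=vision.read_camera('top');s=monitor.observe(); print(s['clock'],s['position'],s['qpos']); print(go([497,-118,330],np.radians(-114)))
s=monitor.observe();w=snap('wrist','w0'); k=vision.calibration('wrist')
print(proj('wrist',[497,-118,215]),proj('wrist',[497,-118,250]))
for n in ['ring_grip','index_pin','swing_arm']:
    r=vision.silhouettes(n,'wrist'); print(n,[(round(x['confidence'],2),x['point'],int(x['pixels'].sum()), onz('wrist',x['point'],229)) for x in r[:2]])
E
```

```text
2.25 [ 498.37095126 -110.87045221  331.7099035 ] [-0.44234467  0.25865184  1.58154963  0.00746089  1.3005136   1.51732583]
(array([ 1.61, -0.07,  0.41]), array([ 0.0017,  0.0071, -0.0014]))
[np.float64(332.5317000219118), np.float64(225.6020130752984)] [np.float64(333.46289122169645), np.float64(243.03395600747777)]
ring_grip [(0.59, [20.1, 19.0], 1514, array([662.79693644, -15.14840876, 229.        ]))]
index_pin []
swing_arm [(0.91, [328.2, 191.6], 13848, array([ 518.45244163, -130.38200273,  229.        ]))]
```

View pics/w0.png

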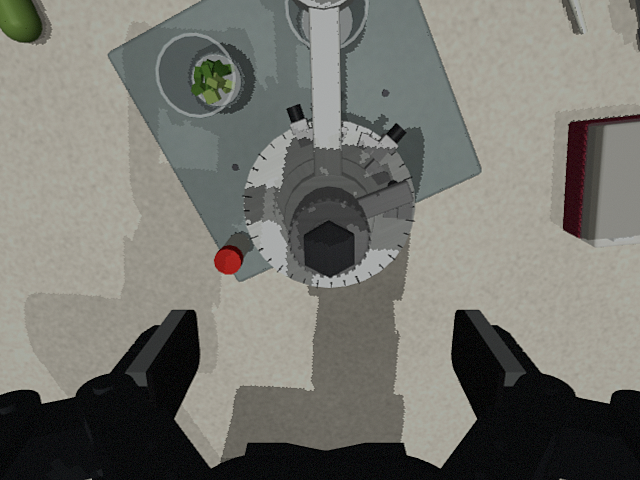

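The wrist picture shows the hex nut at (329,249) and the table disc centred near (329,203). The lug points right at (390,197), and the arm points straight up, so the jaw axis is perpendicular to the arm. I'll let the arm settle and then measure.

send_rows(
  increments=[
    [[0,0,0],[0,0,0],0.0854],
    [[0,0,0],[0,0,0],0.0854],
    [[0,0,0],[0,0,0],0.0854],
  ],
)

```text
clock: 2.7
position: [494.7, -121.1, 331.3]
ee_rot: [1.197, 1.571, -2.343]
contact_force: [-0.1, -0.3, 0.8]
finger_gap: 1.0
```

```bash
python3 - <<'E'
from h import *
s=monitor.observe(); print(s['position'],go([497,-118,330],np.radians(-114)),s['contact_force'])
im=snap('wrist','w1'); print(monitor.observe()['position'],proj('wrist',[497,-118,250]))
g=im.max(2).astype(int); cx,cy=map(int,proj('wrist',[497,-118,250]))
m=np.zeros_like(g,np.uint8); y0,x0=max(cy-60,0),cx-60
m[y0:cy+60,x0:cx+60]=(g[y0:cy+60,x0:cx+60]<50)
n,l,st,c=cv2.connectedComponentsWithStats(m); i=1+st[1:,4].argmax(); print('nut',c[i],st[i])
gray=cv2.GaussianBlur(cv2.cvtColor(im,cv2.COLOR_RGB2GRAY),(3,3),0)
cr=im[cy-150:cy+70,cx-120:cx+120]; cv2.imwrite('pics/w1c.png',cv2.resize(cr[:,:,::-1],None,fx=2.7,fy=2.7,interpolation=3)); print('crop origin',cx-120,cy-150)
for z in (245,250,255,260): print(z,onz('wrist',c[i],z))
C=cv2.HoughCircles(gray,cv2.HOUGH_GRADIENT,1,20,param1=100,param2=25,minRadius=30,maxRadius=110); print(C[0][:6])
E
```

```text
[ 494.7052717  -121.06930165  331.31714606] (array([ 1.15,  0.  , -0.01]), array([ 0.0013, -0.0037, -0.0009])) [-0.0767733  -0.30613264  0.75086535]
[ 494.77910276 -120.91331516  331.32947046] [np.float64(320.48025436245945), np.float64(244.10863000109933)]
nut [306.66727108 249.49546691] [ 281  222   51   56 2206]
crop origin 200 94
245 [ 495.58560021 -108.97258565  245.        ]
250 [ 497.07798639 -109.84142778  250.        ]
255 [ 498.57037256 -110.7102699   255.        ]
260 [ 500.06275874 -111.57911203  260.        ]
[[311.5 203.5  84. ]
 [179.5  75.5  40. ]
 [281.5  99.5  94. ]
 [333.5 197.5  63.2]
 [336.5  96.5  97.3]
 [309.5 231.5  44.1]]
```

View pics/w1c.png

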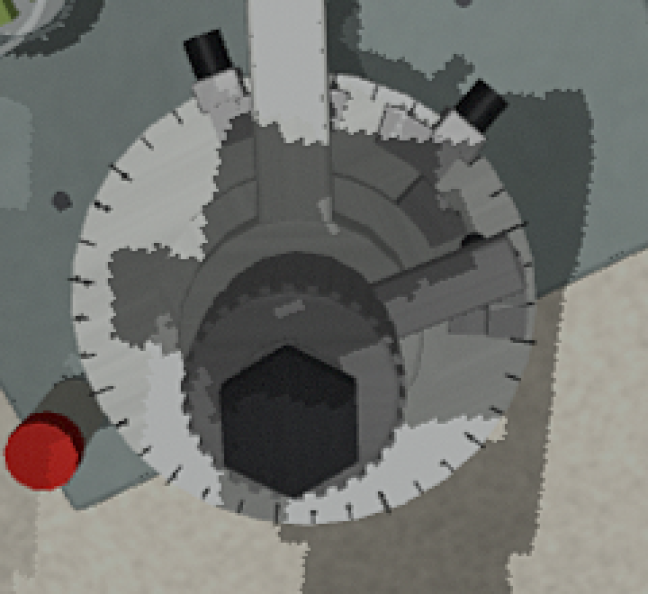

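The crop shows the ring top circle centred near (294,385), the nut at (288,420) and the lug to the right at (460,280). The disc centre is near (302,295).

```bash
python3 - <<'E'
from h import *
k=vision.calibration('wrist'); R=np.array(k['R']); print('fx',k['fx'],'cam',-R.T@k['t']); print(R.round(3))
for nm,p,zs in (('table',[311.5,203.5],(174,180,186)),('ring',[200+294/2.7,94+383/2.7],(220,229,240)),('nut',[306.7,249.5],(245,250,260))):
    for z in zs: print(nm,z,onz('wrist',p,z)[:2].round(1), 'px/mm',round(k['fx']/(R@onz('wrist',p,z)+k['t'])[2],3))
E
```

```text
fx 432.9030312043328 cam [ 563.85118545 -148.71566086  473.71287014]
[[-0.388 -0.922  0.001]
 [-0.882  0.371  0.291]
 [-0.268  0.112 -0.957]]
table 174 [ 504.6 -113.5] px/mm 1.412
table 180 [ 505.8 -114.2] px/mm 1.441
table 186 [ 507.  -114.9] px/mm 1.471
ring 220 [ 495.7 -109.4] px/mm 1.631
ring 229 [ 498.1 -110.8] px/mm 1.691
ring 240 [ 501.1 -112.5] px/mm 1.77
nut 245 [ 495.6 -109. ] px/mm 1.792
nut 250 [ 497.1 -109.9] px/mm 1.832
nut 260 [ 500.1 -111.6] px/mm 1.918
```

```bash
python3 - <<'E'
from h import *
def tri(obs):
    A=np.zeros((3,3));b=np.zeros(3)
    for c,p in obs:
        o,d=ray(c,p);d/=np.linalg.norm(d);P=np.eye(3)-np.outer(d,d);A+=P;b+=P@o
    X=np.linalg.solve(A,b); print(X.round(1),[(np.array(proj(c,X))-p).round(1) for c,p in obs])
im=cv2.imread('pics/s0.png').max(2); print(im[172:200,268:292:2])
tri([('scene',[280.2,181]),('wrist',[306.7,249.5])])
tri([('top',[401.8,264.4]),('wrist',[306.7,249.5])])
tri([('scene',[280.2,181]),('top',[401.8,264.4]),('wrist',[306.7,249.5])])
E
```

```text
[[176 177 176 174 176 178 175 173 177 176 178 172]
 [174 175 173 177 174 177 174 174 175 173 174 175]
 [173 175 172 174 175 174 176 178 173 173 174 173]
 [174 174 176 173 175 175 177 174 177 172 174 174]
 [175 173 175 177 176 175 171 174 172 169 174 175]
 [174 175 172 175 175 176 169 173 174 176 175 176]
 [176 171 173 174 171 163 149 159 168 173 173 174]
 [178 172 176 175 158 124 104 114 144 173 174 176]
 [176 176 172 174 136  84  71  76 110 167 175 175]
 [173 174 174 172 119  73  68  69  96 168 178 174]
 [169 177 173 171 112  65  64  61  92 165 174 173]
 [173 173 174 172 110  52  60  55  87 166 176 178]
 [173 174 177 168 112  51  51  47  90 160 171 176]
 [164 171 174 159 115  62  67  59  91 142 157 174]
 [134 162 166 145 112  70  77  61  80 131 146 172]
 [107 141 156 137 113  73  77  68  85 126 139 172]
 [106 117 120 118 116  87  91  82 112 120 125 172]
 [102 102 101 101 112 107 105 105 118 110 111 168]
 [103 100  96  79  97 103 104 102 100  88  89 141]
 [105 104  95  71  74  85  87  86  79  73  80 114]
 [113 114 102  72  66  69  72  74  67  68  75 100]
 [133 127 114  75  65  66  69  69  70  69  75  99]
 [122 127 125  78  67  67  68  71  68  67  76 100]
 [ 90 110 119  73  69  70  68  71  70  69  76 101]
 [ 79  84  99  73  68  68  74  70  72  69  77  98]
 [ 81  63  81  67  65  68  70  70  67  68  82 104]
 [ 84  60  88  69  68  71  70  69  69  69  89 128]
 [ 97  62 122  85  69  70  70  74  70  67 103 146]]
[ 500.3 -111.5  265.5] [array([-0.5,  0.2]), array([-0.8,  3.1])]
[ 499.  -110.6  255.8] [array([0.1, 0.1]), array([-0.7, -0.1])]
[ 499.2 -110.8  264.4] [array([-0.1,  0.5]), array([ 0.8, -0.6]), array([-1. ,  4.9])]
```

```bash
python3 - <<'E'
from h import *
print(go([502,-112.5,280],np.radians(-114)),arm.grasp_offset)
E
```

```text
(array([ 1.16, -0.  , -0.  ]), array([ 0.0513, -0.0106, -0.0034])) 18.700000000000003
```

send_rows(
  increments=[
    [[1.2,0,0],[0.015,-0.0106,-0.0034],0.0854],
    [[1.2,0,0],[0.03,-0.0106,-0.0034],0.0854],
    [[1.2,0,0],[0.045,-0.0106,-0.0034],0.0854],
    [[1.2,0,0],[0.0513,-0.0106,-0.0034],0.0854],
    [[1.2,0,0],[0.0513,-0.0106,-0.0034],0.0854],
  ],
)

```text
clock: 3.17
position: [501.2, -111.4, 278.5]
ee_rot: [-0.008, 1.567, 2.715]
contact_force: [-1.0, -0.5, -0.3]
finger_gap: 0.998
```

send_rows(
  increments=[
    [[0,0,0],[0,0,0],0.0854],
    [[0,0,0],[0,0,0],0.0854],
  ],
)

```text
clock: 3.33
position: [502.9, -111.8, 280.9]
ee_rot: [3.135, 1.569, -0.424]
contact_force: [0.3, -0.3, -0.8]
finger_gap: 1.002
```

```bash
python3 - <<'E'
from h import *
im=snap('wrist','w2'); s=monitor.observe();print(s['position'],s['ee_rot'],go([502,-112.5,280],np.radians(-114)))
g=im.max(2).astype(int); cx,cy=map(int,proj('wrist',[502,-112.5,266])); print(cx,cy)
m=np.zeros_like(g,np.uint8); m[cy-60:cy+60,cx-60:cx+60]=(g[cy-60:cy+60,cx-60:cx+60]<50)
n,l,st,c=cv2.connectedComponentsWithStats(m); i=1+st[1:,4].argmax(); print('nut',c[i],st[i])
for z in (260,266,270): print(z,onz('wrist',c[i],z))
for p,z in (((502,-112.5,180),0),((502,-112.5,245),0)): print(proj('wrist',p))
E
```

```text
[ 502.97703166 -111.74472969  280.9822651 ] [ 3.13281935  1.56872448 -0.42646928] (array([ 0.07, -0.12, -0.  ]), array([0.001 , 0.0011, 0.0006]))
330 299
nut [330.77869318 298.53522727] [ 298  263   68   72 3520]
260 [ 499.84110464 -111.71361668  260.        ]
266 [ 502.45992063 -112.77732779  266.        ]
270 [ 504.20579796 -113.48646853  270.        ]
[np.float64(328.74881512801693), np.float64(236.42583490708066)]
[np.float64(330.005361094105), np.float64(279.2945333562373)]
```

View pics/w2.png

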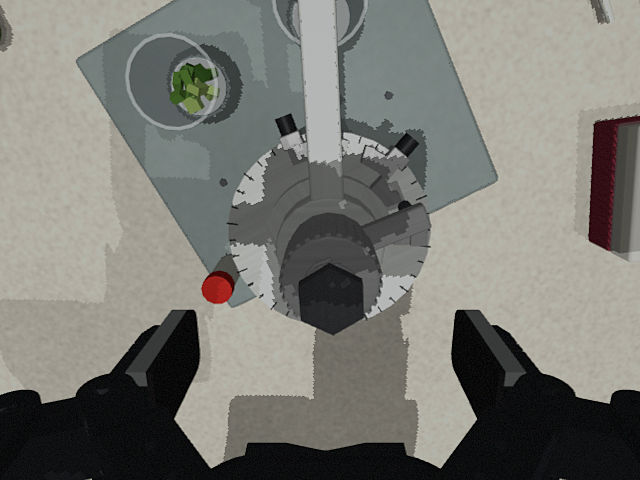

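The nut is at (331,299), which matches the predicted (330,299) for axis (502,-112.5) with the nut top at z 266. The grip point is therefore at about z 231. I'll descend to TCP z of about 214.

send_rows(
  increments=[
    [[0,0,0],[0.02,0.001,0.0005],0.0854],
    [[0,0,0],[0.04,0.001,0.0005],0.0854],
    [[0,0,0],[0.055,0.001,0.0005],0.07],
    [[0,0,0],[0.0665,0.001,0.0005],0.06],
    [[0,0,0],[0.0665,0.001,0.0005],0.06],
  ],
)

```text
clock: 3.8
position: [500.5, -111.6, 212.1]
ee_rot: [-0.008, 1.567, 2.716]
contact_force: [-1.2, -0.3, -0.6]
finger_gap: 0.701
```

send_rows(
  increments=[
    [[0,0,0],[0,0,0],0.054],
    [[0,0,0],[0,0,0],0.054],
    [[0,0,0],[0,0,0],0.054],
  ],
)

```text
clock: 4.05
position: [502.4, -112.3, 214.8]
ee_rot: [3.123, 1.568, -0.436]
contact_force: [0.1, 0.1, 0.2]
finger_gap: 0.633
```

```bash
python3 - <<'E'
from h import *
s=monitor.observe();print(s['clock'],s['position'],s['contact_force'],s['wrist_torque'],s['finger_gap'],go([502,-112.5,214],np.radians(-114)))
E
```

```text
4.05 [ 502.40820487 -112.31798342  214.77620943] [0.08004357 0.06068402 0.21084958] [0.04408386 0.05748482 0.04969671] 0.6327232728904093 (array([ 0.1 , -0.16, -0.  ]), array([0.0008, 0.0003, 0.0003]))
```

Close on the ring gently.

send_rows(
  increments=[
    [[0,0,0],[0,0,0],0.048],
    [[0,0,0],[0,0,0],0.045],
    [[0,0,0],[0,0,0],0.042],
    [[0,0,0],[0,0,0],0.04],
    [[0,0,0],[0,0,0],0.04],
  ],
  grip_force=60,
)

```text
clock: 4.47
position: [501.7, -113.8, 215.3]
ee_rot: [2.249, 1.566, -1.309]
contact_force: [-3.0, -5.1, 6.3]
finger_gap: 0.522
```

```bash
python3 - <<'E'
from h import *
s=monitor.observe();print(s['clock'],s['position'],s['contact_force'],s['wrist_torque'],s['finger_gap']*85.4,go([502,-112.5,214],np.radians(-114)))
E
```

```text
4.4667 [ 501.68364065 -113.77731207  215.324873  ] [-3.00639529 -5.08370386  6.3263933 ] [-0.73243779  0.63802101 -0.00969292] 44.58079544707488 (array([ 0.15, -0.16, -0.2 ]), array([ 0.0013, -0.0013,  0.0002]))
```

Gripped, with a side offset of about 1.5 mm. I'll centre it and then lift about 8 mm.

send_rows(
  increments=[
    [[0,0,0],[0,0.0015,0],0.04],
    [[0,0,0],[-0.002,0.0015,0],0.04],
    [[0,0,0],[-0.004,0.0015,0],0.04],
    [[0,0,0],[-0.006,0.0015,0],0.04],
    [[0,0,0],[-0.008,0.0015,0],0.04],
  ],
)

```text
clock: 4.88
position: [501.5, -113.8, 221.2]
ee_rot: [2.776, 1.569, -0.782]
contact_force: [4.8, -3.1, -8.6]
finger_gap: 0.521
```

send_rows(
  increments=[
    [[0,0,0],[0,0,0],0.04],
    [[0,0,0],[0,0,0],0.04],
  ],
)

```text
clock: 5.05
position: [501.5, -113.8, 221.4]
ee_rot: [2.84, 1.569, -0.719]
contact_force: [3.5, -3.1, -7.1]
finger_gap: 0.525
```

```bash
python3 - <<'E'
from h import *
s=monitor.observe();print(s['clock'],s['position'],s['contact_force'],s['wrist_torque'],s['finger_gap']*85.4,go([502,-112.5,222],np.radians(-114)))
E
```

```text
5.05 [ 501.54748266 -113.77810394  221.41447375] [ 3.45639626 -3.12656476 -7.1113951 ] [-0.77975456 -0.58509346  0.04535842] 44.86882415272655 (array([ 0.11, -0.08, -0.03]), array([-0.0006, -0.0014,  0.0001]))
```

send_rows(
  increments=[
    [[0,0,0],[-0.001,0,0],0.04],
    [[0,0,0],[-0.0022,0,0],0.04],
    [[0,0,0],[-0.0022,0,0],0.04],
    [[0,0,0],[-0.0022,0,0],0.04],
  ],
)

```text
clock: 5.38
position: [501.5, -113.8, 223.5]
ee_rot: [2.862, 1.569, -0.697]
contact_force: [4.9, -4.0, -9.1]
finger_gap: 0.521
```

send_rows(
  increments=[
    [[-1.5,0,0],[0,0,0],0.04],
    [[-3,0,0],[0,0,0],0.04],
    [[-4.5,0,0],[0,0,0],0.04],
    [[-6,0,0],[0,0,0],0.04],
    [[-6,0,0],[0,0,0],0.04],
  ],
)

```text
clock: 5.8
position: [501.7, -113.6, 223.5]
ee_rot: [3.109, 1.569, -0.344]
contact_force: [4.7, -1.7, -9.8]
finger_gap: 0.523
```

```bash
python3 - <<'E'
from h import *
s=monitor.observe();print(s['clock'],s['position'],s['contact_force'],s['wrist_torque'],s['finger_gap']*85.4,go([502,-112.5,222],np.radians(-114)))
E
```

```text
5.8 [ 501.6671383  -113.58074679  223.54420301] [ 4.73522795 -1.69901225 -9.79094225] [-0.642981   -0.77249767  0.19539754] 44.63379234605369 (array([ 6.16, -0.09,  0.  ]), array([ 0.0015, -0.0011,  0.    ]))
```

send_rows(
  increments=[
    [[-3,0,0],[0,0,0],0.04],
    [[-6,0,0],[0,0,0],0.04],
    [[-9,0,0],[0,0,0],0.04],
    [[-12,0,0],[0,0,0],0.04],
    [[-14,0,0],[0,0,0],0.04],
  ],
)

```text
clock: 6.22
position: [501.8, -113.0, 223.5]
ee_rot: [-2.681, 1.569, 0.394]
contact_force: [5.0, -0.7, -9.4]
finger_gap: 0.521
```

send_rows(
  increments=[
    [[-3,0,0],[0,0,0],0.04],
    [[-6,0,0],[0,0,0],0.04],
    [[-9,0,0],[0,0,0],0.04],
    [[-11,0,0],[0,0,0],0.04],
    [[-11,0,0],[0,0,0],0.04],
  ],
)

```text
clock: 6.63
position: [501.8, -112.5, 223.4]
ee_rot: [-2.585, 1.568, 0.682]
contact_force: [5.7, -0.4, -8.4]
finger_gap: 0.518
```

```bash
python3 - <<'E'
from h import *
s=monitor.observe();print(s['clock'],s['position'],s['contact_force'],s['wrist_torque'],s['finger_gap']*85.4,go([502,-112.5,222],np.radians(-114)))
im=vision.read_camera('wrist'); cv2.imwrite('pics/w3.png',cv2.resize(im[:,:,::-1],None,fx=.8,fy=.8))
im=snap('scene','s3')
E
```

```text
6.6333 [ 501.75085129 -112.50113567  223.4435836 ] [ 5.6988046  -0.36602845 -8.39460416] [-0.28276092 -0.96218975  0.13360129] 44.248001927295554 (array([31.16, -0.09,  0.1 ]), array([ 0.0014,  0.    , -0.0002]))
```

View pics/w3.png

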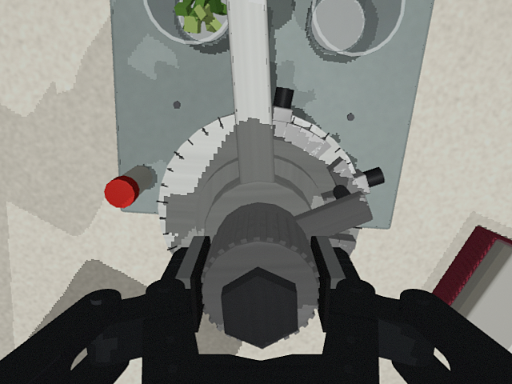

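The arm followed the ring to about 31° (0.54 rad). The fingers hold the ring at about (258,290), and the lug at (345,205) is clear. I'll lower the pin lightly onto the rim and reduce the grip so it can't be forced.

send_rows(
  increments=[
    [[0,0,0],[0.001,0,0],0.04],
    [[0,0,0],[0.002,0,0],0.04],
    [[0,0,0],[0.003,0,0],0.04],
    [[0,0,0],[0.0037,0,0],0.04],
    [[0,0,0],[0.0037,0,0],0.04],
  ],
  grip_force=40,
)

```text
clock: 7.15
position: [501.7, -112.6, 221.2]
ee_rot: [-2.952, 1.568, 0.314]
contact_force: [3.4, 4.2, 2.7]
finger_gap: 0.528
```

send_rows(
  increments=[
    [[-0.8,0,0],[0,0,0],0.04],
    [[-1.6,0,0],[0,0,0],0.04],
    [[-2.4,0,0],[0,0,0],0.04],
    [[-2.4,0,0],[0,0,0],0.04],
  ],
)

```text
clock: 7.48
position: [501.7, -112.5, 221.1]
ee_rot: [-2.807, 1.568, 0.499]
contact_force: [3.6, 5.0, 2.9]
finger_gap: 0.528
```

```bash
python3 - <<'E'
from h import *
s=monitor.observe();print(s['clock'],s['position'],s['contact_force'],s['wrist_torque'],s['finger_gap']*85.4,go([502,-112.5,222],np.radians(-114)))
E
```

```text
7.4833 [ 501.70213615 -112.46553045  221.11947245] [3.60286271 4.95548976 2.87485069] [ 0.12019455 -0.67787103 -0.17931068] 45.06851224063036 (array([33.41, -0.14,  0.1 ]), array([-0.0009,  0.0001, -0.0003]))
```

The pin rests on the rim at z≈221.1, as predicted, carrying about 11 N. Now I'll sweep for the notch.

send_rows(
  increments=[
    [[-0.8,0,0],[0,0,0],0.04],
    [[-1.6,0,0],[0,0,0],0.04],
    [[-2.4,0,0],[0,0,0],0.04],
    [[-3.2,0,0],[0,0,0],0.04],
  ],
)

```text
clock: 7.82
position: [501.7, -112.3, 221.1]
ee_rot: [-2.769, 1.567, 0.592]
contact_force: [3.0, 3.3, 3.1]
finger_gap: 0.519
```

send_rows(
  increments=[
    [[-0.8,0,0],[0,0,0],0.04],
    [[-1.6,0,0],[0,0,0],0.04],
    [[-2.4,0,0],[0,0,0],0.04],
    [[-3.2,0,0],[0,0,0],0.04],
  ],
)

```text
clock: 8.15
position: [501.7, -112.2, 221.1]
ee_rot: [-2.767, 1.567, 0.65]
contact_force: [2.9, 5.2, 2.0]
finger_gap: 0.518
```

send_rows(
  increments=[
    [[-0.8,0,0],[0,0,0],0.04],
    [[-1.6,0,0],[0,0,0],0.04],
    [[-2.4,0,0],[0,0,0],0.04],
    [[-3.2,0,0],[0,0,0],0.04],
  ],
)

```text
clock: 8.48
position: [501.6, -112.1, 221.1]
ee_rot: [-2.756, 1.567, 0.716]
contact_force: [3.0, 6.3, 2.2]
finger_gap: 0.52
```

send_rows(
  increments=[
    [[-0.8,0,0],[0,0,0],0.04],
    [[-1.6,0,0],[0,0,0],0.04],
    [[-2.4,0,0],[0,0,0],0.04],
    [[-3.2,0,0],[0,0,0],0.04],
  ],
)

```text
clock: 8.82
position: [501.6, -111.9, 221.0]
ee_rot: [-2.729, 1.567, 0.8]
contact_force: [3.6, 6.1, 1.0]
finger_gap: 0.521
```

```bash
python3 - <<'E'
from h import *
s=monitor.observe();print(s['clock'],s['position'],s['contact_force'],s['wrist_torque'],s['finger_gap']*85.4,go([502,-112.5,222],np.radians(-114)))
E
```

```text
8.8167 [ 501.61234526 -111.94575429  220.96497725] [3.56082518 6.05922271 1.01564644] [ 0.32241258 -0.80465328 -0.42007563] 44.50524032053973 (array([46.16, -0.15,  0.16]), array([-0.001 ,  0.0007, -0.0002]))
```

send_rows(
  increments=[
    [[0,0,0],[0.0005,0,0],0.04],
    [[0,0,0],[0.001,0,0],0.04],
    [[0,0,0],[0.001,0,0],0.04],
  ],
)

```text
clock: 9.07
position: [501.6, -111.9, 220.5]
ee_rot: [-2.836, 1.567, 0.693]
contact_force: [2.3, 6.4, 5.9]
finger_gap: 0.521
```

```bash
python3 - <<'E'
from h import *
im=vision.read_camera('wrist'); cv2.imwrite('pics/w4.png',cv2.resize(im[:,:,::-1],None,fx=.8,fy=.8))
s=monitor.observe();print(s['clock'],s['position'],s['contact_force'],s['wrist_torque'],s['finger_gap']*85.4,go([502,-112.5,222],np.radians(-114)))
E
```

```text
9.1167 [ 501.58227767 -111.94171081  220.52502621] [3.04996708 7.26040079 5.18878602] [ 0.32304945 -0.61101608 -0.1770587 ] 44.61915384838249 (array([46.2 , -0.16,  0.13]), array([-0.0015,  0.0007, -0.0002]))
```

View pics/w4.png

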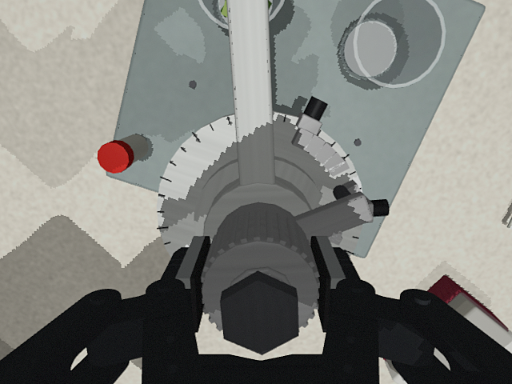

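The arm is still in line with the tool and has nearly reached the sample beaker. The lug at (335,215) is coming level with the right sector clamp at (378,207). I'll continue the sweep.

send_rows(
  increments=[
    [[-0.8,0,0],[0,0,0],0.04],
    [[-1.6,0,0],[0,0,0],0.04],
    [[-2.4,0,0],[0,0,0],0.04],
  ],
)

```text
clock: 9.37
position: [501.6, -111.9, 220.2]
ee_rot: [-2.78, 1.567, 0.79]
contact_force: [3.1, 5.1, 2.2]
finger_gap: 0.519
```

```bash
cat > st.py <<'E'
from h import *
s=monitor.observe();print(round(s['clock'],2),s['position'].round(2),s['contact_force'].round(1),s['wrist_torque'].round(2),round(s['finger_gap']*85.4,1),'ang',go([502,-112.5,222],np.radians(-113.85))[0][0])
E
python3 st.py
```

```text
9.37 [ 501.56 -111.87  220.23] [3.1 5.1 2.2] [ 0.42 -0.74 -0.44] 44.3 ang 48.41
```

send_rows(
  increments=[
    [[0,0,0],[0,0,0],0.04],
    [[-0.7,0,0],[0,0,0],0.04],
    [[-1.4,0,0],[0,0,0],0.04],
    [[-2.1,0,0],[0,0,0],0.04],
  ],
  grip_force=60,
)

```text
clock: 9.7
position: [501.6, -111.8, 218.6]
ee_rot: [-2.555, 1.567, 1.053]
contact_force: [7.1, 4.8, -6.3]
finger_gap: 0.525
```

```bash
python3 st.py
```

```text
9.7 [ 501.55 -111.79  218.6 ] [ 7.1  4.8 -6.3] [ 0.33 -1.19 -0.14] 44.8 ang 50.56
```

It dropped: z fell 1.6 mm and Fz went to -6, so the notch is at about 50.5° (0.88 rad). I'll lower the ring the rest of the way.

send_rows(
  increments=[
    [[0,0,0],[0.0015,0,0],0.04],
    [[0,0,0],[0.003,0,0],0.04],
    [[0,0,0],[0.004,0,0],0.04],
    [[0,0,0],[0.004,0,0],0.04],
  ],
)

```text
clock: 10.03
position: [501.6, -111.8, 215.4]
ee_rot: [-2.598, 1.567, 1.01]
contact_force: [5.2, 5.5, -0.3]
finger_gap: 0.519
```

```bash
python3 st.py
```

```text
10.03 [ 501.56 -111.8   215.43] [ 5.2  5.5 -0.3] [ 0.52 -0.93  0.04] 44.4 ang 50.58
```

send_rows(
  increments=[
    [[0,0,0],[0.0005,0,0],0.04],
    [[0,0,0],[0.001,0,0],0.04],
    [[0,0,0],[0.001,0,0],0.04],
  ],
)

```text
clock: 10.28
position: [501.6, -111.8, 215.4]
ee_rot: [-2.746, 1.567, 0.862]
contact_force: [2.4, 6.1, 5.2]
finger_gap: 0.521
```

```bash
python3 st.py
```

```text
10.28 [ 501.59 -111.81  215.37] [2.4 6.1 5.2] [ 0.68 -0.57 -0.01] 44.5 ang 50.58
```

The ring is back at its home level: 215.4, against 215.3 at the start. It's stopped, with Fz turning upward and almost no twist. Release and retreat.

send_rows(
  increments=[
    [[0,0,0],[0,0,0],0.05],
    [[0,0,0],[0,0,0],0.058],
    [[0,0,0],[0,0,0],0.066],
    [[0,0,0],[0,0,0],0.07],
    [[0,0,0],[0,0,0],0.07],
  ],
)

```text
clock: 10.7
position: [500.4, -113.4, 213.8]
ee_rot: [-0.677, 1.57, 2.932]
contact_force: [-0.6, 0.0, -0.5]
finger_gap: 0.82
```

```bash
python3 st.py
```

```text
10.7 [ 500.38 -113.39  213.81] [-0.6  0.  -0.5] [-0.05  0.02  0.02] 70.1 ang 50.63
```

send_rows(
  increments=[
    [[0,0,0],[-0.02,0,0],0.07],
    [[0,0,0],[-0.045,0,0],0.07],
    [[0,0,0],[-0.07,0,0],0.075],
    [[0,0,0],[-0.1,0,0],0.08],
    [[0,0,0],[-0.117,0,0],0.08],
  ],
)

```text
clock: 11.12
position: [501.6, -113.8, 333.9]
ee_rot: [2.177, 1.567, -0.498]
contact_force: [0.2, -0.6, 0.1]
finger_gap: 0.934
```

send_rows(
  increments=[
    [[0,0,0],[0,0,0],0.08],
    [[0,0,0],[0,0,0],0.08],
    [[0,0,0],[0,0,0],0.08],
  ],
)

```text
clock: 11.37
position: [500.0, -113.0, 329.8]
ee_rot: [-0.87, 1.568, 2.739]
contact_force: [0.4, -0.9, -0.3]
finger_gap: 0.936
```

```bash
python3 st.py; python3 - <<'E'
from h import *
w=snap('wrist','w5'); s=snap('scene','s5')
print(proj('wrist',[502,-112.5,266]),proj('wrist',[502,-112.5,245]))
a=cv2.resize(cv2.imread('pics/s0.png')[160:310,200:340],None,fx=2.8,fy=2.8,interpolation=3)
b=cv2.resize(s[160:310,200:340,::-1],None,fx=2.8,fy=2.8,interpolation=3)
cv2.imwrite('pics/cmp.png',np.hstack([a,b]))
cv2.imwrite('pics/w5s.png',w[40:320,140:500,::-1].repeat(2,0).repeat(2,1))
E
```

```text
11.37 [ 499.97 -112.99  329.79] [ 0.4 -0.9 -0.3] [-0.    0.02  0.02] 80.0 ang 50.63
[np.float64(327.5285990582059), np.float64(254.0935100476692)] [np.float64(327.3979570562868), np.float64(241.20805573324654)]
```

View pics/cmp.png

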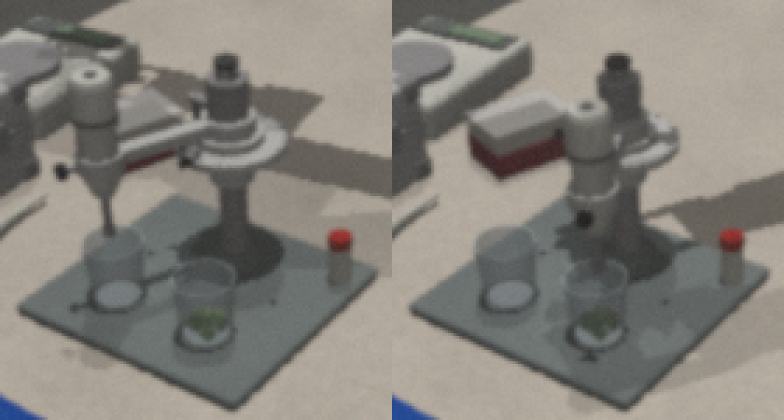

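View pics/w5s.png

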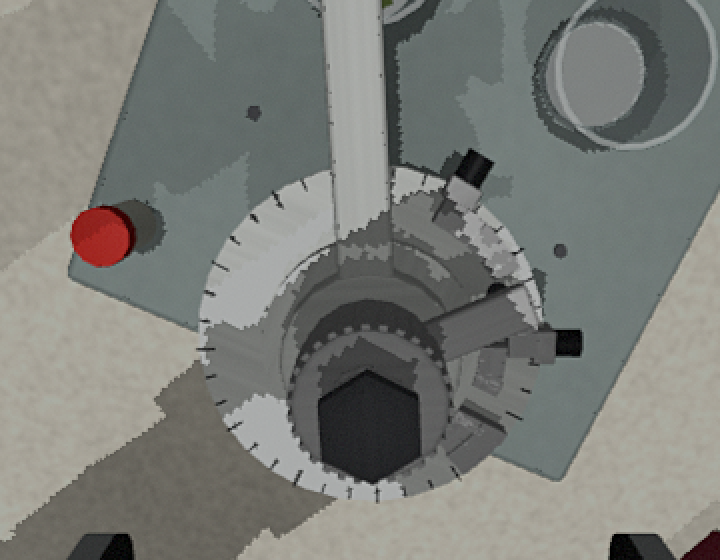

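The homogeniser now stands over the sample beaker, and the beakers and vial look unmoved. I'll check the ring height by comparing the pictures from before and after.

```bash
python3 - <<'E'
from h import *
a=cv2.imread('pics/s0.png').mean(2);b=cv2.imread('pics/s5.png').mean(2)
for c in (274,276,284,286):print(c,a[180:204,c].astype(int),b[180:204,c].astype(int),sep='\n')
A=a[182:197,272:289].astype('f4')
r=cv2.matchTemplate(b[176:203,268:293].astype('f4'),A,cv2.TM_CCOEFF_NORMED);print(cv2.minMaxLoc(r))
print(proj('scene',[502,-112.5,245]),proj('scene',[502,-112.5,251]))
E
```

```text
274
[165 163 162 162 160 151 141 135 117  99  77  67  68  72  76  73  72  65
  67  82  94  97 108 138]
[165 164 166 164 161 139 114  89  82  78  81  76  78  80  93 120 144 156
 157 155 146 129 114 111]
276
[128 112 106 104 107 112 110 111 115 110  96  72  66  63  65  66  65  63
  66  66  67  68  82 119]
[124  98  87  87  96  87  79  74  73  74  71  71  68  66  71  79 103 127
 132 127 117 108 101  98]
284
[105  92  88  83  87  88  78  82 108 116  99  77  65  69  66  68  70  66
  68  67  69  67  79 106]
[107  78  80  86  81  77  74  72  72  77  70  66  70  67  67  68  66  68
  68  66  70  67  71  80]
286
[158 158 156 158 153 137 127 124 117 107  85  70  67  66  66  67  67  65
  66  64  68  72  97 125]
[163 158 161 160 148 112  86  81  79  74  68  68  67  67  64  68  66  69
  67  68  66  66  73  80]
(0.09266261756420135, 0.8707399368286133, (8, 4), (4, 4))
[np.float64(279.39932924778003), np.float64(187.65043886317)] [np.float64(279.2947628568885), np.float64(185.81376805759953)]
```

```bash
python3 -c "
from plant import order,monitor; print(order.job_done(), monitor.observe()['clock'])"
```

```text
the job is handed in; nothing more can be done
the job is handed in; nothing more can be done
```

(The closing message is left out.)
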